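# Lay a straightedge against two spring stops and weight it down

### The job

Slide the straightedge flat across the plywood panel until its long side bears on the plungers of both spring stops at the same moment; keep it pressed against the two for about half a second, gently, so as not to jam them. Then let go and stand the small knobbed steel weight upright on the middle of the straightedge, without dropping it, so that the straightedge stays touching both plungers. Leave the roll of tape and the sanding block as they are.

Things in the scene. Friction and masses are not known exactly. Their poses are not given: they have to be found in the camera images.
- panel: Plywood panel 220 x 320 x 15 mm, fixed flat on the worktop. Origin at the centre of its underside; x along its 220 mm side (away from the robot, turned by up to 0.25 rad), y along its 320 mm side, z up; its top is 15 mm above the worktop.
- stop_left: Left one (larger y) of two alike steel spring stops on the panel's far side, 170 to 200 mm apart: fixed foot, clamped carriage 21 mm high, round plunger 8 mm thick aimed at the robot, its axis 10 mm above the panel. Origin on the panel's top; x away from the robot. The carriage sits anywhere in the foot's slot: the nose tip lies 22 to 38 mm from the origin towards -x, not measured.
- stop_right: The right one (smaller y), same build, its carriage set independently. A nose yields to a light push at 0.4 N per mm for 5 mm, then is solid; over 10 N on one stop counts as jamming it. Once let go, the noses push the straightedge back a little until its friction holds it, still touching.
- straightedge_center (a point): Centre (half-way up) of the straightedge: a loose aluminium bar 280 x 44 x 16 mm with black ends, 0.3 to 0.5 kg, flat on the panel, nearer to the robot than the stops and up to 0.45 rad askew to their line. x along its length (roughly left at the start), y across (roughly towards the robot), z up; the long side facing the stops is 22 mm away. Friction resists its sliding with 1 to 5 N.
- weight_center (a point): Centre (half-way up) of a loose dark round steel weight, 0.45 to 0.75 kg, 64 mm tall: a cylinder 52 mm in diameter and 24 mm high, a neck, and on top a round knob 24 mm in diameter, 26 mm high, its middle 19 mm above this point. Stands upright on the worktop to the right of the panel; a bench vice about 150 mm tall stands beyond, so carry it past on the robot's side. z up.
- masking_tape: Bystander: roll of masking tape, 92 mm diameter, 24 mm high, lying on the worktop to the right of the panel. Origin at the centre of its underside.
- sanding_block: Bystander: sanding block 62 x 90 x 34 mm, lying on the worktop to the right of the panel. Origin at the centre of its underside.

How it is judged:
On the way, in this order (a step that is already met when the one before it is completed fails the run):
1. the straightedge, flat on the panel, presses on both stops at the same time (at least 0.5 N on each) for 0.3 s (contact force between straightedge and stop_left above 0.5 N and contact force between straightedge and stop_right above 0.5 N and angle between the x axis of straightedge_center and the y axis of panel, either way round below 0.45 rad and z of straightedge_center in the frame of panel between 0.019 and 0.027 m and angle between straightedge_center's own z axis and vertical below 0.05 rad), for 0.3 s.
2. the weight stands upright on the middle of the straightedge, let go, and the straightedge still touches both stops (contact force between straightedge and stop_left above 0.1 N and contact force between straightedge and stop_right above 0.1 N and angle between the x axis of straightedge_center and the y axis of panel, either way round below 0.45 rad and z of straightedge_center in the frame of panel between 0.019 and 0.027 m and angle between straightedge_center's own z axis and vertical below 0.05 rad and x of weight_center in the frame of straightedge_center between -0.05 and 0.05 m and y of weight_center in the frame of straightedge_center between -0.015 and 0.015 m and z of weight_center in the frame of straightedge_center between 0.036 and 0.044 m and angle between weight_center's own z axis and vertical below 0.1 rad and contact force between weight and the fingers below 0.05 N), for 0.3 s.
At the end, for the whole second after the job is handed in: The straightedge lies flat, along the panel's 320 mm side within 0.45 rad, and touches both stops (over 0.1 N on each, kept up by the springs); the weight stands upright on it, its axis within 50 mm of the middle along and 15 mm across; everything let go and at rest (contact force between straightedge and stop_left above 0.1 N and contact force between straightedge and stop_right above 0.1 N and angle between the x axis of straightedge_center and the y axis of panel, either way round below 0.45 rad and z of straightedge_center in the frame of panel between 0.019 and 0.027 m and angle between straightedge_center's own z axis and vertical below 0.05 rad and x of weight_center in the frame of straightedge_center between -0.05 and 0.05 m and y of weight_center in the frame of straightedge_center between -0.015 and 0.015 m and z of weight_center in the frame of straightedge_center between 0.036 and 0.044 m and angle between weight_center's own z axis and vertical below 0.1 rad and linear speed of each of straightedge, weight below 0.01 m/s).
It fails at once if a stop is pushed with more than 10 N (by anything) (contact force between anything else and stop_left above 10 N or contact force between anything else and stop_right above 10 N).
It fails at once if the straightedge is lifted more than 15 mm off the panel or leaves it (z of straightedge_center in the frame of panel above 0.038 m or z of straightedge_center in the frame of panel below 0.01 m).
It fails at once if the weight is dropped on or knocked against the straightedge (more than 80 N) (contact force between weight and straightedge above 80 N).
It fails at once if the tape roll or the sanding block is moved more than 20 mm (distance of any of masking_tape, sanding_block from where it was at the start of the episode above 0.02 m).
It also fails if it takes over 70 s, if anything falls off the work surface, if the arm or the gripper's body presses on something with over 40 N, if the wrist force passes 120 N, or if a joint passes its speed limit or range.

### The arm

A 6-joint arm with a two-finger parallel gripper is mounted at the origin on the work surface; the furniture and walls round the work are solid. World frame = base frame: x ahead of the robot, y to its left, z up, the work surface at z = 0. Lengths are in m, angles in rad, forces in N, time in s.
With the tool pointing down it reaches from about 0.425 to 0.95 m from the base axis. Payload 14.7 kg.
Tool frame: the origin (TCP) lies at the very end of the fingers, on their centre line; the grasp point (between the pads) lies 19 mm behind it; z points along the fingers, y is the line along which they close (so a half turn about z gives the same grasp; the last joint's range is limited). The gripper opens to 85 mm and grips with 20 to 120 N. Pads are 22 mm wide; open, the fingers measure 114 mm over their backs; the gripper's body (76 mm by 85 mm) begins 54 mm behind the grasp point. The pads swing forward as they close: fully open they stand 13 mm farther back than shut.
Start: joints at [1.053, 0.48, 1.596, -0, 1.065, -0.047], TCP at [0.295, 0.579, 0.209] pointing down, gripper open.
Joint ranges: [-2.75, 2.75], [-0.82, 2.05], [0.23, 2.67], [-1.56, 4.7], [0.09, 2.69], [-2.92, 2.92]. Speed limits (rad/s): [1.89, 1.89, 2.39, 3.01, 3.01, 3.01].

### API

Orientations are given as a unit quaternion [x, y, z, w].
In Python, from plant import manip gives the robot as it stands.
- The arm moves only by the tool arm_command, never from a script. Its argument "deltas" is a list of rows, each a list of 3 entries, a list of its own where there are three numbers: the shift along the tool's x, y, z in m, then the turn, a rotation vector about the tool's x, y, z in degrees, then the closure, from 0 (fully open) to 1 (shut). A call has exactly 8 rows; each row shifts and turns the commanded pose from where the row before left it, along the tool's axes as they then stand; what a row does not reach is not made up. A row lasts 1/10 s, in which the tool goes at most 50 mm and 8.59 degrees, less where a joint would pass 70% of its speed; a pose out of reach is approached as far as the arm can. A call with a gripper value outside its range is refused whole. The fingers move at their own pace and stop on an object; "newtons" is the grip in N (left out, the last holds). Time passes only in rows, so rows that do not move let the fingers close, or fill a call up. It gives the time, the measured TCP pose, the force, the opening and the grip force at its end, in the units of the state.
- manip.sense(): the state, without advancing time (a new reading comes with each control period).
- manip.read_camera(name): name is "side" or "top" or "wrist"; returns the picture (384x512x3 uint8, red, green, blue); there is no depth.
- manip.calibration(name): a dict with "fovy" (degrees; the focal length in pixels is half the picture's height over the tangent of half this angle, whatever the lens; pixels are square), "cx", "cy" (the principal point, pixels), "extrinsics" (4x4, takes a point from camera to world coordinates); the wrist camera has in their place "tool_from_camera" (4x4, takes a point from camera to tool coordinates, whose origin is the TCP and whose axes are the flange's). Camera axes: x right, y down, z forward; pixel columns grow to the right and rows downward; lengths in m; the calibration is good to about 2 mm. A picture is of the moment at which its call begins: read the wrist's pose just before it. calibration takes no time and is no camera call.
- manip.close_job(): hands the job in; it is judged then, once.
Trained networks look in the newest picture that a camera, given by its name, has taken for a name from the list of things; names that differ only in an ending like _2 or _b are one class to them, and where a whole thing is asked for, a point or a joint stands for the part that bears it (a point fixed in the world has none). Each returns a list of dicts, best first, with "confidence" (0 to 1); they miss things now and then, are a little off and sometimes report something else, mostly with a low value. They report only what shows in the picture. A call takes as long as a camera call.
- manip.spot_in(camera, name): "pixel" ([column, row] in pixels, amid what is visible of it).
- manip.cut_out(camera, name): "pixels" (384x512 bool, what is visible of it) and "pixel" ([column, row] in pixels, amid what is visible of it).
- manip.mark_of(camera, name): "pixel" ([column, row] in pixels: a listed point, or the origin of a listed thing).
The state is a dict: "time_s": time; "qpos": joint angles; "joint_velocities": joint speeds; "joint_torque": joint torques, N m; "ee_pos": TCP position; "ee_rot": TCP orientation; "ft_force": force on the tool from outside, world axes, zero at the start; "ft_torque": the same for the moment, N m; "grip_width": opening from 0.0 (shut) to 1.0 (fully open); "gripper_force": force on a finger pad.
Only numpy, scipy, OpenCV 4.12 (cv2) and the standard library are available. Lean on these libraries where they do the work, as an engineer would, in place of code of your own. Each camera call takes 0.05 s, during which the arm holds its last target. There are 200 camera calls.

## Working session

There is one attempt and no reset: what is moved stays moved. The work goes in short steps, Python scripts to look and compute and a tool call to move; the robot and the scene stay as the last step left them, time stands still between calls to the robot, and variables do not carry over. Pictures are saved under pics/ and viewed, at most 10 in all, crops included, and the job is handed in when it is done.

Besides the shell and the picture viewer there is one more tool, called after ">>>" as name([rows], argument=value, ...), one row to a line, values as JSON. arm_command: Moves the arm, as the interface text tells. Its arguments: {"type":"object","properties":{"deltas":{"type":"array"},"newtons":{"type":"number"}},"required":["deltas"]}

```bash
mkdir -p pics; cat > h.py <<'E'
import numpy as np, cv2
from plant import manip
from scipy.spatial.transform import Rotation as R
def cal(n):
    c=manip.calibration(n); f=192/np.tan(np.radians(c['fovy'])/2)
    if 'extrinsics' in c: T=np.array(c['extrinsics'])
    else:
        s=manip.sense(); W=np.eye(4); W[:3,:3]=R.from_quat(s['ee_rot']).as_matrix(); W[:3,3]=s['ee_pos']; T=W@np.array(c['tool_from_camera'])
    return f,c['cx'],c['cy'],T
def topl(C,px,z):
    f,cx,cy,T=C; d=T[:3,:3]@np.array([(px[0]-cx)/f,(px[1]-cy)/f,1]); o=T[:3,3]
    return o+d*(z-o[2])/d[2]
def proj(C,p):
    f,cx,cy,T=C; q=T[:3,:3].T@(np.array(p)-T[:3,3]); return np.array([cx+f*q[0]/q[2],cy+f*q[1]/q[2]])
def snap(n,fn):
    C=cal(n); im=manip.read_camera(n); cv2.imwrite('pics/'+fn,im[:,:,::-1]); return C,im
E
python3 - <<'E'
from h import *
s=manip.sense(); print(s['ee_pos'],s['ee_rot'],s['ft_force'])
ims=[]
Z={'panel':0,'stop_left':.015,'stop_right':.015,'straightedge_center':.023,'weight_center':.032,'masking_tape':0,'sanding_block':0}
for n in ('top','side'):
    C,im=snap(n,n+'.png')
    print(n,C[0],C[3].round(3).tolist())
    for k,z in Z.items():
        for d in manip.mark_of(n,k)[:2]: print(k,np.round(d['pixel']),round(d['confidence'],2),topl(C,d['pixel'],z).round(4))
E
```

```text
[0.29458861 0.57891082 0.20886694] [ 2.33219783e-01  9.72423852e-01 -5.94326592e-04 -1.78292966e-04] [-0.14301486  1.14798931 -0.11174109]
top 450.7302145121568 [[0.028, -0.98, 0.197, 0.287], [-1.0, -0.027, 0.009, -0.043], [-0.004, -0.198, -0.98, 1.173], [0.0, 0.0, 0.0, 1.0]]
panel [179. 179.] 0.67 [0.5589 0.1539 0.    ]
stop_left [151. 146.] 0.51 [0.6458 0.2316 0.015 ]
straightedge_center [174. 196.] 0.8 [0.5102 0.1598 0.023 ]
weight_center [339. 256.] 0.54 [ 0.364  -0.2642  0.032 ]
masking_tape [352. 216.] 0.68 [ 0.4736 -0.3071  0.    ]
sanding_block [293. 221.] 0.61 [ 0.455 -0.151  0.   ]
side 396.88353900388745 [[0.994, -0.027, 0.109, 0.361], [-0.11, -0.437, 0.893, -1.035], [0.023, -0.899, -0.437, 0.529], [0.0, 0.0, 0.0, 1.0]]
stop_left [301. 164.] 0.67 [0.6546 0.2388 0.015 ]
stop_right [298. 189.] 0.45 [0.6069 0.0406 0.015 ]
straightedge_center [261. 170.] 0.88 [0.5063 0.172  0.023 ]
weight_center [215. 242.] 0.72 [ 0.352  -0.2627  0.032 ]
masking_tape [266. 264.] 0.56 [ 0.4652 -0.3133  0.    ]
masking_tape [252. 229.] 0.48 [ 0.448  -0.1606  0.    ]
sanding_block [252. 226.] 0.85 [ 0.4497 -0.1441  0.    ]
```

View pics/top.png

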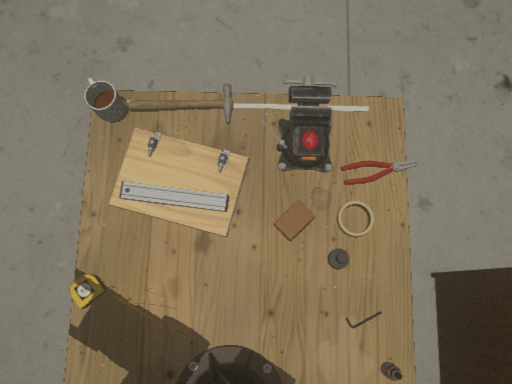

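View pics/side.png

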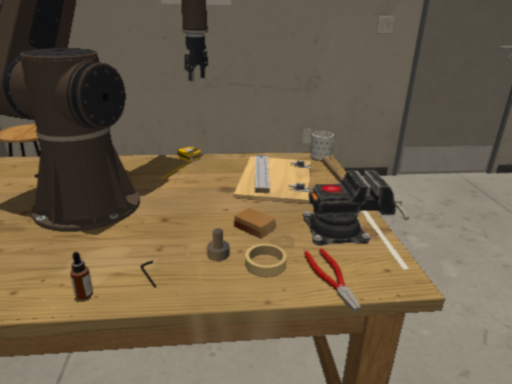

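```bash
cat >> h.py <<'E'
def plan(p,yaw,n,step=.045,ang=8.0,simul=True):
    "rows to TCP p, tool y at world angle yaw (deg), tool down"
    s=manip.sense(); M=R.from_quat(s['ee_rot']).as_matrix(); P=np.array(s['ee_pos'])
    y0=np.degrees(np.arctan2(M[1,1],M[0,1])); d=(yaw-y0+90)%180-90
    print('now',P.round(4),'yaw',y0.round(2),'turn',round(d,2),'tilt',np.degrees(np.arccos(-M[2,2])).round(2))
    for i in range(n):
        k=n-i
        dw=(np.array(p)-P)/k; sh=np.round(M.T@dw,4); t=np.round(-d/k,1)
        print([sh.tolist(),[0,0,float(t)]],np.linalg.norm(sh).round(3))
        P=P+M@sh; M=M@R.from_rotvec([0,0,np.radians(t)]).as_matrix(); d+=t
E
python3 - <<'E'
from h import *
print(np.array(manip.calibration('wrist')['tool_from_camera']).round(3).tolist(), manip.calibration('wrist')['fovy'])
C=cal('top')
m=manip.cut_out('top','straightedge_center')[0]['pixels']
pts=np.array([topl(C,(u,v),.031)[:2] for v,u in np.argwhere(m)],np.float32)
r=cv2.minAreaRect(pts); print(r, np.array(cv2.boxPoints(r)).round(3).tolist())
a=topl(C,(123,190),.031);b=topl(C,(228,202),.031);print(a,b)
plan((.52,.14,.30),-10,16)
E
```

```text
[[0.001, -0.961, -0.277, 0.071], [1.0, 0.001, -0.0, -0.001], [0.001, -0.277, 0.961, -0.166], [0.0, 0.0, 0.0, 1.0]] 71.72330357881857
((0.5072230696678162, 0.15873503684997559), (0.27982309460639954, 0.047323040664196014), 84.1163101196289) [[0.4690000116825104, 0.02199999988079071], [0.515999972820282, 0.017000000923871994], [0.5450000166893005, 0.29499998688697815], [0.49799999594688416, 0.30000001192092896]]
[0.51958283 0.29232923 0.031     ] [0.49539154 0.01893002 0.031     ]
now [0.2948 0.5793 0.2095] yaw 63.02 turn -73.02 tilt 0.0
[[-0.025, -0.0181, -0.0057], [0, 0, 4.6]] 0.031
[[-0.0264, -0.016, -0.0057], [0, 0, 4.6]] 0.031
[[-0.0276, -0.0139, -0.0057], [0, 0, 4.6]] 0.031
[[-0.0286, -0.0116, -0.0056], [0, 0, 4.6]] 0.031
[[-0.0294, -0.0093, -0.0057], [0, 0, 4.6]] 0.031
[[-0.0301, -0.0069, -0.0056], [0, 0, 4.5]] 0.031
[[-0.0305, -0.0045, -0.0057], [0, 0, 4.6]] 0.031
[[-0.0308, -0.002, -0.0056], [0, 0, 4.5]] 0.031
[[-0.0308, 0.0004, -0.0057], [0, 0, 4.6]] 0.031
[[-0.0307, 0.0029, -0.0056], [0, 0, 4.5]] 0.031
[[-0.0304, 0.0052, -0.0057], [0, 0, 4.6]] 0.031
[[-0.0299, 0.0077, -0.0056], [0, 0, 4.5]] 0.031
[[-0.0292, 0.01, -0.0057], [0, 0, 4.6]] 0.031
[[-0.0283, 0.0123, -0.0056], [0, 0, 4.5]] 0.031
[[-0.0272, 0.0145, -0.0057], [0, 0, 4.6]] 0.031
[[-0.026, 0.0166, -0.0056], [0, 0, 4.5]] 0.031
```

>>> arm_command([
  [[-0.025,-0.018,0.002],[0,0,4.4],0],
  [[-0.027,-0.016,0.002],[0,0,4.4],0],
  [[-0.028,-0.014,0.002],[0,0,4.4],0],
  [[-0.029,-0.012,0.002],[0,0,4.4],0],
  [[-0.03,-0.009,0.002],[0,0,4.4],0],
  [[-0.03,-0.007,0.002],[0,0,4.4],0],
  [[-0.031,-0.005,0.002],[0,0,4.4],0],
  [[-0.031,-0.002,0.002],[0,0,4.4],0],
])

```text
time_s: 1.65
ee_pos: [0.4118, 0.3576, 0.1936]
ee_rot: [0.518, 0.856, 0.0, 0.0]
ft_force: [1.0, 0.3, -0.5]
grip_width: 0.999
gripper_force: 0.0
```

```bash
python3 - <<'E'
from h import *
plan((.56,.155,.16),-6,8)
E
```

```text
now [0.4118 0.3576 0.1936] yaw 27.65 turn -33.65 tilt 0.01
[[-0.031, 0.0047, 0.0042], [0, 0, 4.2]] 0.032
[[-0.0306, 0.0069, 0.0042], [0, 0, 4.2]] 0.032
[[-0.03, 0.0091, 0.0042], [0, 0, 4.2]] 0.032
[[-0.0293, 0.0113, 0.0042], [0, 0, 4.2]] 0.032
[[-0.0284, 0.0134, 0.0042], [0, 0, 4.2]] 0.032
[[-0.0273, 0.0155, 0.0042], [0, 0, 4.2]] 0.032
[[-0.0261, 0.0174, 0.0042], [0, 0, 4.2]] 0.032
[[-0.0247, 0.0193, 0.0042], [0, 0, 4.3]] 0.032
```

>>> arm_command([
  [[-0.031,0.005,0.004],[0,0,4.2],0],
  [[-0.0305,0.007,0.004],[0,0,4.2],0],
  [[-0.03,0.009,0.004],[0,0,4.2],0],
  [[-0.029,0.0115,0.004],[0,0,4.2],0],
  [[-0.0285,0.0135,0.004],[0,0,4.2],0],
  [[-0.0275,0.0155,0.004],[0,0,4.2],0],
  [[-0.026,0.0175,0.004],[0,0,4.2],0],
  [[-0.0245,0.0195,0.004],[0,0,4.2],0],
])

```text
time_s: 2.45
ee_pos: [0.5617, 0.1561, 0.1615]
ee_rot: [0.743, 0.669, 0.0, 0.0]
ft_force: [0.4, -0.5, 0.8]
grip_width: 1.002
gripper_force: 0.0
```

```bash
python3 - <<'E'
from h import *
C,im=snap('wrist','w1.png')
s=manip.sense(); print(s['ee_pos'],s['joint_velocities'].round(3) if hasattr(s['joint_velocities'],'round') else s['joint_velocities'])
np.savez('w1.npz',im=im,T=C[3],k=C[:3])
for k,z in {'panel':0,'stop_left':.015,'stop_right':.015,'straightedge_center':.023}.items():
    for d in manip.mark_of('wrist',k)[:2]: print(k,np.round(d['pixel'],1),round(d['confidence'],2),topl(C,d['pixel'],z).round(4))
m=manip.cut_out('wrist','straightedge_center')[0]['pixels']
pts=np.array([topl(C,(u,v),.031)[:2] for v,u in np.argwhere(m)],np.float32)
r=cv2.minAreaRect(pts); print(r, np.array(cv2.boxPoints(r)).round(4).tolist())
for k in('stop_left','stop_right'):
    for d in manip.cut_out('wrist',k)[:1]:
        a=np.argwhere(d['pixels']);print(k,a.min(0),a.max(0),d['confidence'])
E
```

```text
[0.56423955 0.15292742 0.16094137] [ 0.049 -0.019  0.03   0.008  0.    -0.04 ]
panel [245.6 183.9] 0.94 [0.5514 0.1501 0.    ]
stop_left [326.3 113.8] 0.94 [0.651  0.2243 0.015 ]
stop_right [295.7 265.1] 0.75 [0.6058 0.0374 0.015 ]
straightedge_center [207.3 185.2] 0.67 [0.5076 0.1585 0.023 ]
straightedge_center [297.3 266.8] 0.18 [0.6068 0.0396 0.023 ]
((0.5077441930770874, 0.15930533409118652), (0.28162679076194763, 0.04566558077931404), 84.22779846191406) [[0.4708999991416931, 0.0215000007301569], [0.5163000226020813, 0.016899999231100082], [0.5446000099182129, 0.2971000075340271], [0.4991999864578247, 0.30169999599456787]]
stop_left [100 296] [127 359] 0.9
stop_right [256 274] [279 323] 0.9
```

View pics/w1.png

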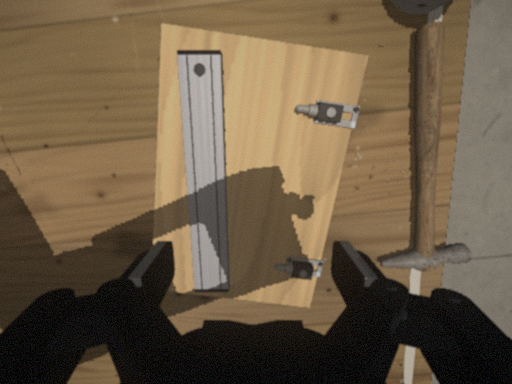

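```bash
python3 - <<'E'
from h import *
C,im=snap('wrist','w2.png')
np.savez('w2.npz',im=im,T=C[3],k=C[:3])
print(C[3][:3,3],manip.sense()['ee_pos'])
for k,z in {'stop_left':.015,'stop_right':.015,'straightedge_center':.023}.items():
    for d in manip.mark_of('wrist',k)[:1]: print(k,np.round(d['pixel'],1),round(d['confidence'],2),topl(C,d['pixel'],z).round(4))
m=manip.cut_out('wrist','straightedge_center')[0]['pixels']
pts=np.array([topl(C,(u,v),.031)[:2] for v,u in np.argwhere(m)],np.float32)
r=cv2.minAreaRect(pts); print(r, np.array(cv2.boxPoints(r)).round(4).tolist())
def crop(c0,r0,w,h,s): return cv2.resize(im[r0:r0+h,c0:c0+w,::-1],None,fx=s,fy=s,interpolation=cv2.INTER_CUBIC)
A=crop(280,90,90,48,8);B=crop(260,245,90,48,8)
B=np.clip(B.astype(int)*2,0,255).astype(np.uint8)
cv2.imwrite('pics/noses.png',np.vstack([A[:296],B[:296]]))
cv2.imwrite('pics/noses.png',cv2.resize(np.vstack([A,B]),None,fx=.75,fy=.75))
E
```

```text
[0.56646559 0.22746878 0.32730753] [0.5605527  0.15799238 0.16172119]
stop_left [327.9 114.3] 0.87 [0.6513 0.226  0.015 ]
stop_right [296.7 267.8] 0.62 [0.6063 0.0353 0.015 ]
straightedge_center [207.6 186. ] 0.81 [0.5065 0.1591 0.023 ]
((0.5072536468505859, 0.15803921222686768), (0.2822321653366089, 0.04620618745684624), 84.2995376586914) [[0.4702000021934509, 0.019899999722838402], [0.5162000060081482, 0.015300000086426735], [0.5443000197410583, 0.2962000072002411], [0.4982999861240387, 0.30079999566078186]]
```

View pics/noses.png

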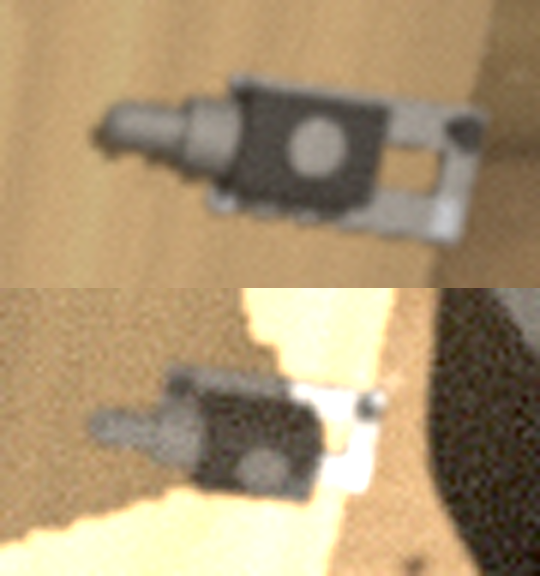

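```bash
python3 - <<'E'
from h import *
P=[];
for i in range(6):
    s=manip.sense(); P.append(s['ee_pos']); im=manip.read_camera('wrist')
P=np.array(P);print(P.round(4), P.mean(0))
cv2.imwrite('pics/w3.png',im[:,:,::-1])
m=manip.cut_out('wrist','straightedge_center')[0]['pixels']
s=manip.sense(); c=manip.calibration('wrist'); f,cx,cy,_=cal('wrist')
M=R.from_quat(s['ee_rot']).as_matrix(); 
W=np.eye(4); W[:3,:3]=M; W[:3,3]=P.mean(0); C=(f,cx,cy,W@np.array(c['tool_from_camera']))
# near edge: per row leftmost mask pixel
rows=[v for v in range(70,280) if m[v].any()]
near=np.array([topl(C,(np.argmax(m[v])-.5,v),.031)[:2] for v in rows])
far=np.array([topl(C,(511-np.argmax(m[v][::-1])+.5,v),.015)[:2] for v in rows])
fart=np.array([topl(C,(511-np.argmax(m[v][::-1])+.5,v),.031)[:2] for v in rows])
for n,e in(('near',near),('far bottom',far),('far top',fart)):
    vx,vy,x,y=cv2.fitLine(e.astype(np.float32),cv2.DIST_HUBER,0,.01,.01).ravel()
    a=np.degrees(np.arctan2(vy,vx))%180; print(n,'ang',a,'x at y=.158',x+(.158-y)*vx/vy)
    if n=='near': nn=np.array([np.sin(np.radians(a)),-np.cos(np.radians(a))]); q=np.array([x,y])
t=[topl(C,p,.025)[:2] for p in((297.2,110.4),(275.2,267.8))]
for u in t: print('tip',u,'gap',(u-q)@nn-.044)
d=t[0]-t[1];print('nose line ang',np.degrees(np.arctan2(d[1],d[0])),np.linalg.norm(d))
a=np.argwhere(m)[:,0]
for v in(a.min()-.5,a.max()+.5):print('end y',topl(C,(205,v),.031))
print('yaw',np.degrees(np.arctan2(M[1,1],M[0,1])))
E
```

```text
[[0.5608 0.1576 0.1616]
 [0.5608 0.1575 0.1616]
 [0.5609 0.1574 0.1616]
 [0.5609 0.1574 0.1615]
 [0.5609 0.1573 0.1615]
 [0.5609 0.1573 0.1615]] [0.56086707 0.15741166 0.16155649]
near ang 84.19919 x at y=.158 0.48482293
far bottom ang 84.363495 x at y=.158 0.52873415
far top ang 84.36335 x at y=.158 0.5303455
tip [0.61606558 0.2326638 ] gap 0.079024288305308
tip [0.57774193 0.04362636] gap 0.06000299312465486
nose line ang 78.53972159175895 0.19288300465674066
end y [0.52632761 0.29877    0.031     ]
end y [0.48413234 0.01888532 0.031     ]
yaw -5.775940545051544
```

>>> arm_command([
  [[-0.001,-0.011,0.01],[0,0,0],0],
  [[-0.001,-0.011,0.02],[0,0,0],0],
  [[-0.001,-0.011,0.02],[0,0,0],0],
  [[-0.001,-0.011,0.02],[0,0,0],0],
  [[0,-0.01,0.02],[0,0,0],0],
  [[0,0,0.012],[0,0,0],0],
  [[0,0,0],[0,0,0],0],
  [[0,0,0],[0,0,0],0],
])

```text
time_s: 4.25
ee_pos: [0.5078, 0.1588, 0.0599]
ee_rot: [0.742, 0.671, 0.0, 0.0]
ft_force: [-0.1, -0.5, 0.8]
grip_width: 1.0
gripper_force: 0.0
```

```bash
python3 - <<'E'
from h import *
C,im=snap('wrist','w4.png')
s=manip.sense(); print(s['ee_pos'])
m=manip.cut_out('wrist','straightedge_center')[0]['pixels']
r=np.argwhere(m);print(r.min(0),r.max(0))
rows=[v for v in range(r[:,0].min()+5,r[:,0].max()-5)]
for lab,fn,z in(('near',lambda v:np.argmax(m[v])-.5,.031),('far',lambda v:511.5-np.argmax(m[v][::-1]),.031)):
    e=np.array([topl(C,(fn(v),v),z)[:2] for v in rows if m[v].any()],np.float32)
    vx,vy,x,y=cv2.fitLine(e,cv2.DIST_HUBER,0,.01,.01).ravel()
    print(lab,np.degrees(np.arctan2(vy,vx))%180,'x at .159',x+(.159-y)*vx/vy)
plan((.5068,.159,.02),-5.7,4)
E
```

```text
[0.50797409 0.15879536 0.06019202]
[  3 218] [324 287]
near 84.3004 x at .159 0.48514897
far 84.26475 x at .159 0.5292391
now [0.508  0.1588 0.0603] yaw -5.79 turn 0.09 tilt 0.09
[[0.0, -0.0003, 0.0101], [0, 0, -0.0]] 0.01
[[0.0, -0.0003, 0.0101], [0, 0, -0.0]] 0.01
[[0.0, -0.0003, 0.0101], [0, 0, -0.0]] 0.01
[[0.0001, -0.0003, 0.01], [0, 0, -0.1]] 0.01
```

View pics/w4.png

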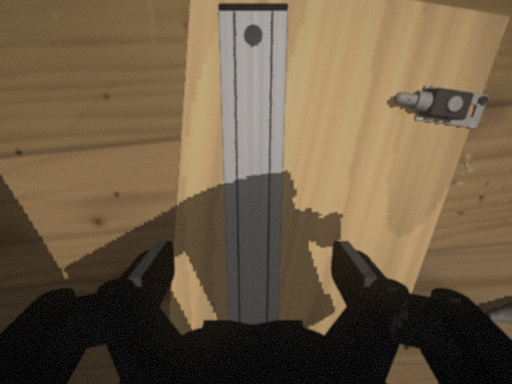

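>>> arm_command([
  [[0,-0.001,0.01],[0,0,0],0],
  [[0,0,0.015],[0,0,0],0],
  [[0,0,0.01],[0,0,0],0],
  [[0,0,0.005],[0,0,0],0],
  [[0,0,0],[0,0,0],0.3],
  [[0,0,0],[0,0,0],0.4],
  [[0,0,0],[0,0,0],0.5],
  [[0,0,0],[0,0,0],0.5],
], newtons=30)

```text
time_s: 5.15
ee_pos: [0.5061, 0.1588, 0.0199]
ee_rot: [0.742, 0.671, 0.0, 0.0]
ft_force: [0.4, -0.2, 0.7]
grip_width: 0.499
gripper_force: 0.0
```

>>> arm_command([
  [[0,0,0],[0,0,0],0.55],
  [[0,0,0],[0,0,0],0.6],
  [[0,0,0],[0,0,0],0.6],
  [[0,0,0],[0,0,0],0.6],
  [[0,0,0],[0,0,0],0.6],
  [[0,0,0],[0,0,0],0.6],
  [[0,0,0],[0,0,0],0.6],
  [[0,0,0],[0,0,0],0.6],
], newtons=30)

```text
time_s: 5.95
ee_pos: [0.5058, 0.1587, 0.0195]
ee_rot: [0.742, 0.671, -0.0, -0.0]
ft_force: [0.0, -0.6, 0.9]
grip_width: 0.398
gripper_force: 0.0
```

```bash
python3 - <<'E'
from h import *
C,im=snap('wrist','w5.png'); s=manip.sense(); print(s['grip_width'],s['gripper_force'],s['ft_force'])
C,im2=snap('side','s5.png'); p=proj(C,s['ee_pos']).astype(int); print(p)
a=cv2.resize(im2[p[1]-45:p[1]+20,p[0]-35:p[0]+65],(500,325),interpolation=cv2.INTER_CUBIC)
b=cv2.resize(im[184:],(500,195))
cv2.imwrite('pics/g5.png',np.vstack([a,b])[:,:,::-1])
E
```

```text
0.398635032805969 0.0 [-0.18265389 -0.56334998  0.64710826]
[261 172]
```

View pics/g5.png

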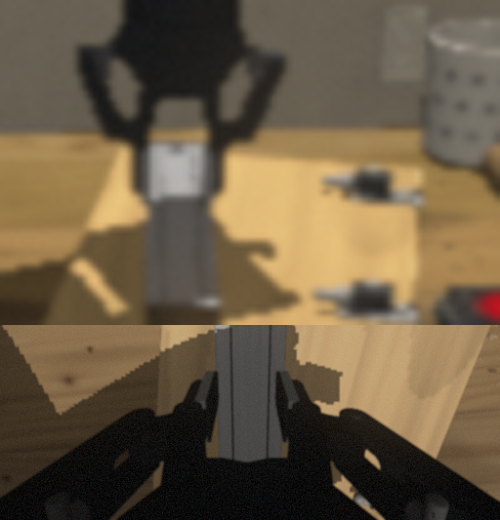

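>>> arm_command([
  [[0,0,0],[0,0,0],0.7],
  [[0,0,0],[0,0,0],0.8],
  [[0,0,0],[0,0,0],0.9],
  [[0,0,0],[0,0,0],1],
  [[0,0,0],[0,0,0],1],
  [[0,0,0],[0,0,0],1],
  [[0,0,0],[0,0,0],1],
  [[0,0,0],[0,0,0],1],
], newtons=30)

```text
time_s: 6.85
ee_pos: [0.5058, 0.1588, 0.0195]
ee_rot: [0.742, 0.671, -0.0, 0.0]
ft_force: [0.0, -0.6, 0.2]
grip_width: -0.001
gripper_force: 0.0
```

```bash
python3 - <<'E'
from h import *
C,im=snap('wrist','w6.png'); s=manip.sense(); print(s['grip_width'],s['gripper_force'],s['ft_force'],s['ee_pos'])
C,im2=snap('side','s6.png'); p=proj(C,s['ee_pos']).astype(int); print(p)
a=cv2.resize(im2[p[1]-45:p[1]+20,p[0]-35:p[0]+65],(500,325),interpolation=cv2.INTER_CUBIC)
b=cv2.resize(im[184:],(500,195))
cv2.imwrite('pics/g6.png',np.vstack([a,b])[:,:,::-1])
E
```

```text
-0.0022185340154072778 0.0 [-0.20715342  0.3887163   0.00823554] [0.50581927 0.15875694 0.01949309]
[261 172]
```

View pics/g6.png

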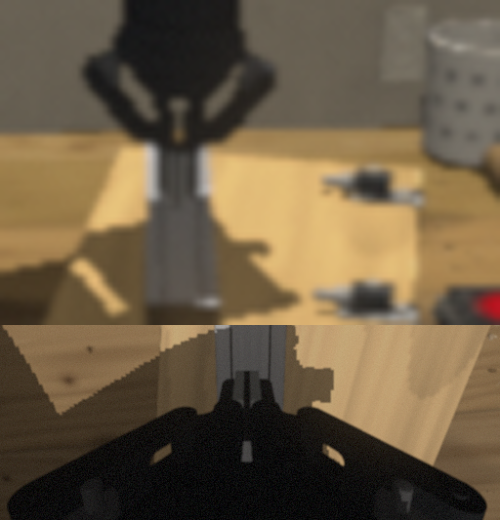

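>>> arm_command([
  [[0,0,0.0003],[0,0,0],1],
  [[0,0,0.0002],[0,0,0],1],
  [[0,0,0.0003],[0,0,0],1],
  [[0,0,0.0002],[0,0,0],1],
  [[0,0,0.0003],[0,0,0],1],
  [[0,0,0.0002],[0,0,0],1],
  [[0,0,0.0003],[0,0,0],1],
  [[0,0,0.0002],[0,0,0],1],
])

```text
time_s: 7.75
ee_pos: [0.5058, 0.1588, 0.0175]
ee_rot: [0.742, 0.671, 0.0, -0.0]
ft_force: [0.2, 0.4, 0.2]
grip_width: 0.002
gripper_force: 0.0
```

>>> arm_command([
  [[0,0,0.0003],[0,0,0],1],
  [[0,0,0.0002],[0,0,0],1],
  [[0,0,0.0003],[0,0,0],1],
  [[0,0,0.0002],[0,0,0],1],
  [[0,0,0.0003],[0,0,0],1],
  [[0,0,0.0002],[0,0,0],1],
  [[0,0,0.0003],[0,0,0],1],
  [[0,0,0.0002],[0,0,0],1],
])

```text
time_s: 8.55
ee_pos: [0.5058, 0.1588, 0.0155]
ee_rot: [0.742, 0.671, 0.0, 0.0]
ft_force: [-0.8, 0.7, 0.3]
grip_width: -0.003
gripper_force: 0.0
```

>>> arm_command([
  [[0,0,0.0003],[0,0,0],1],
  [[0,0,0.0003],[0,0,0],1],
  [[0,0,0.0003],[0,0,0],1],
  [[0,0,0.0003],[0,0,0],1],
  [[0,0,0.0003],[0,0,0],1],
  [[0,0,0.0003],[0,0,0],1],
  [[0,0,0.0003],[0,0,0],1],
  [[0,0,0.0003],[0,0,0],1],
])

```text
time_s: 9.35
ee_pos: [0.5058, 0.1588, 0.0131]
ee_rot: [0.742, 0.671, 0.0, 0.0]
ft_force: [0.7, -0.4, 0.7]
grip_width: -0.0
gripper_force: 0.0
```

>>> arm_command([
  [[0,0,0.0003],[0,0,0],1],
  [[0,0,0.0003],[0,0,0],1],
  [[0,0,0.0003],[0,0,0],1],
  [[0,0,0.0003],[0,0,0],1],
  [[0,0,0.0003],[0,0,0],1],
  [[0,0,0.0003],[0,0,0],1],
  [[0,0,0.0003],[0,0,0],1],
  [[0,0,0.0003],[0,0,0],1],
])

```text
time_s: 10.15
ee_pos: [0.5058, 0.1588, 0.0107]
ee_rot: [0.742, 0.671, -0.0, -0.0]
ft_force: [-0.4, -0.3, 0.4]
grip_width: 0.001
gripper_force: 0.0
```

```bash
python3 - <<'E'
from h import *
C,im2=snap('side','s7.png'); s=manip.sense(); print(s['ft_force'],s['ee_pos'],s['ft_torque'])
a=cv2.resize(im2[120:200,220:320],(500,400),interpolation=cv2.INTER_CUBIC)
C,im=snap('wrist','w7.png')
b=cv2.resize(im[184:],(500,195))
cv2.imwrite('pics/g7.png',np.vstack([a,b])[:,:,::-1])
old=cv2.imread('pics/w4.png')[:,:,::-1]
for k,z in(('panel',0),('straightedge_center',.023)):
    for d in manip.mark_of('wrist',k)[:1]:print(k,topl(C,d['pixel'],z))
m=manip.cut_out('wrist','straightedge_center')[0]['pixels']
for v in range(20,200,40):
    j=np.where(m[v])[0]
    if len(j): print(v,topl(C,(j[0]-.5,v),.031)[:2].round(4),topl(C,(j[-1]+.5,v),.031)[:2].round(4))
E
```

```text
[ 0.62052131 -0.17663202 -0.94150804] [0.50582838 0.15875589 0.01065129] [-0.01834278  0.03695054  0.01791473]
panel [0.55349822 0.14993102 0.        ]
20 [0.497  0.2761] [0.5407 0.2717]
60 [0.4951 0.2589] [0.5389 0.2545]
100 [0.4934 0.2404] [0.5365 0.236 ]
140 [0.4912 0.2203] [0.5349 0.2159]
180 [0.4893 0.1985] [0.5326 0.1941]
```

View pics/g7.png

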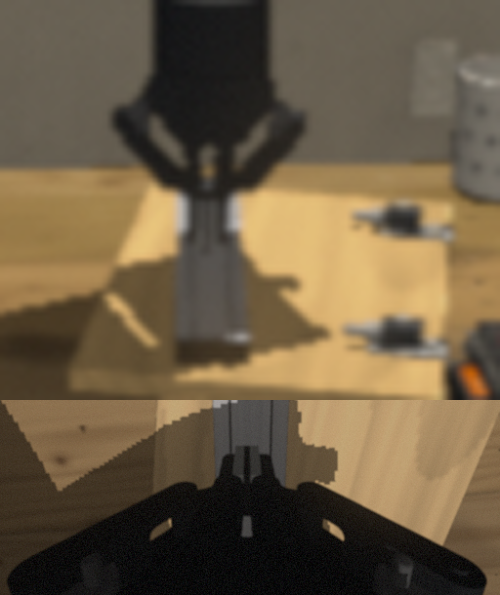

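>>> arm_command([
  [[0,0,0.0003],[0,0,0],1],
  [[0,0,0.0003],[0,0,0],1],
  [[0,0,0.0003],[0,0,0],1],
  [[0,0,0.0003],[0,0,0],1],
  [[0,0,0.0003],[0,0,0],1],
  [[0,0,0.0003],[0,0,0],1],
  [[0,0,0.0003],[0,0,0],1],
  [[0,0,0.0003],[0,0,0],1],
])

```text
time_s: 11.2
ee_pos: [0.5059, 0.1588, 0.0091]
ee_rot: [0.742, 0.671, 0.0, 0.0]
ft_force: [-6.0, -2.2, 28.5]
grip_width: 0.002
gripper_force: 14.4
```

>>> arm_command([
  [[0,0,-0.005],[0,0,0],1],
  [[0,0,-0.015],[0,0,0],0.7],
  [[0,0,0],[0,0,0],0],
  [[0,0,0],[0,0,0],0],
  [[0,0,0],[0,0,0],0],
  [[0,0,0],[0,0,0],0],
  [[0,0,0],[0,0,0],0],
  [[0,0,0],[0,0,0],0],
])

```text
time_s: 12.0
ee_pos: [0.5057, 0.1587, 0.028]
ee_rot: [0.742, 0.671, -0.0, -0.0]
ft_force: [-0.1, 1.3, 0.4]
grip_width: 0.997
gripper_force: 0.0
```

```bash
python3 - <<'E'
from h import *
C,im=snap('wrist','w8.png')
s=manip.sense(); print(s['ee_pos'],s['ft_force'],s['grip_width'])
m=manip.cut_out('wrist','straightedge_center')[0]['pixels']
r=np.argwhere(m);rows=range(r[:,0].min()+5,180)
for lab,fn in(('near',lambda v:np.argmax(m[v])-.5),('far',lambda v:511.5-np.argmax(m[v][::-1]))):
    e=np.array([topl(C,(fn(v),v),.031)[:2] for v in rows if m[v].any()],np.float32)
    vx,vy,x,y=cv2.fitLine(e,cv2.DIST_HUBER,0,.01,.01).ravel()
    print(lab,np.degrees(np.arctan2(vy,vx))%180,'x at .159',x+(.159-y)*vx/vy)
E
```

```text
[0.50571858 0.15872216 0.02811143] [-0.51332506  1.37891226  0.0068808 ] 1.00254607031375
near 84.27906 x at .159 0.48484105
far 84.42831 x at .159 0.52965903
```

>>> arm_command([
  [[0,0.001,0.012],[0,0,0],0],
  [[0,0,0.012],[0,0,0],0],
  [[0,0,0.009],[0,0,0],0],
  [[0,0,0.004],[0,0,0],0],
  [[0,0,0],[0,0,0],0.3],
  [[0,0,0],[0,0,0],0.4],
  [[0,0,0],[0,0,0],0.5],
  [[0,0,0],[0,0,0],0.5],
], newtons=30)

```text
time_s: 12.9
ee_pos: [0.5072, 0.1587, -0.0082]
ee_rot: [0.742, 0.671, 0.0, 0.0]
ft_force: [-0.2, -0.1, 2.2]
grip_width: 0.504
gripper_force: 31.1
```

>>> arm_command([
  [[0,0,0],[0,0,0],0.55],
  [[0,0,0],[0,0,0],0.6],
  [[0,0,0],[0,0,0],0.65],
  [[0,0,0],[0,0,0],0.7],
  [[0,0,0],[0,0,0],0.7],
  [[0,0,0],[0,0,0],0.7],
  [[0,0,0],[0,0,0],0.7],
  [[0,0,0],[0,0,0],0.7],
], newtons=30)

```text
time_s: 13.7
ee_pos: [0.5072, 0.1587, -0.0082]
ee_rot: [0.742, 0.671, 0.0, 0.0]
ft_force: [-1.0, -0.2, 6.1]
grip_width: 0.509
gripper_force: 31.6
```

>>> arm_command([
  [[0,0,0],[0,0,1.5],0.7],
  [[0,0.003,0],[0,0,2.1],0.7],
  [[0,0.01,0],[0,0,2.1],0.7],
  [[0,0.013,0],[0,0,0],0.7],
  [[0,0.013,0],[0,0,0],0.7],
  [[0,0.013,0],[0,0,0],0.7],
  [[0,0.008,0],[0,0,0],0.7],
  [[0,0,0],[0,0,0],0.7],
])

```text
time_s: 14.5
ee_pos: [0.5671, 0.1472, -0.0082]
ee_rot: [0.774, 0.633, 0.001, 0.0]
ft_force: [3.7, -2.9, 5.4]
grip_width: 0.507
gripper_force: 32.0
```

```bash
cat > look.py <<'E'
from h import *
C,im=snap('wrist','wl.png')
P=[];F=[];Q=[]
for i in range(3):
    im=manip.read_camera('wrist'); s=manip.sense(); P.append(s['ee_pos']);F.append(s['ft_force']);Q.append(s['ft_torque'])
M=R.from_quat(s['ee_rot']).as_matrix()
print(np.mean(P,0).round(4),'yaw',np.degrees(np.arctan2(M[1,1],M[0,1])).round(2),'F tool',(M.T@np.mean(F,0)).round(2),'Tz',np.mean(Q,0).round(3),s['grip_width'])
m=manip.cut_out('wrist','straightedge_center')[0]['pixels']
r=np.argwhere(m);rows=range(r[:,0].min()+8,180)
for lab,fn in(('near',lambda v:np.argmax(m[v])-.5),('far',lambda v:511.5-np.argmax(m[v][::-1]))):
    e=np.array([topl(C,(fn(v),v),.031)[:2] for v in rows if m[v].any()],np.float32)
    vx,vy,x,y=cv2.fitLine(e,cv2.DIST_HUBER,0,.01,.01).ravel(); print(lab,np.degrees(np.arctan2(vy,vx))%180,x+(.145-y)*vx/vy)
E
python3 look.py; python3 -c "
import cv2;a=cv2.imread('pics/wl.png');cv2.imwrite('pics/g9.png',cv2.resize(a[:330,150:512],None,fx=1.7,fy=1.7,interpolation=2))"
```

```text
[ 0.5667  0.1473 -0.0082] yaw -11.47 F tool [-0.51  4.22 -5.78] Tz [-0.262 -0.499  0.012] 0.5082018482985055
near 78.68893 0.54348207
far 78.744606 0.5884298
```

View pics/g9.png

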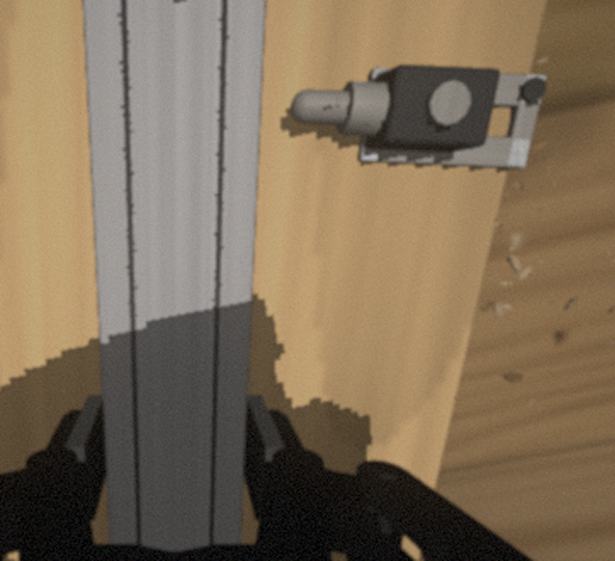

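```bash
python3 - <<'E'
from h import *
C=cal('wrist')
t=topl(C,(321.2,62.4),.025)[:2]; y=.145
n=np.array([np.cos(np.radians(-11.3)),np.sin(np.radians(-11.3))])
for x in(.54348+.0449-.0003,): print(t,(t-[x,y])@n)
print((t-[.54348,y])@n-.044)
# predicted right tip from earlier relative: 
for u in([.61606558,.2326638],[.57774193,.04362636]): print((np.array(u)-[.54348,y])@n-.044)
E
```

```text
[0.61498369 0.23450076] 0.008844825112168787
0.008580238883347809
0.010001100147460681
0.009461524673927017
```

>>> arm_command([
  [[0,0.001,0],[0,0,0],0.7],
  [[0,0.001,0],[0,0,0],0.7],
  [[0,0.001,0],[0,0,0],0.7],
  [[0,0.001,0],[0,0,0],0.7],
  [[0,0.001,0],[0,0,0],0.7],
  [[0,0.001,0],[0,0,0],0.7],
  [[0,0.001,0],[0,0,0],0.7],
  [[0,0.001,0],[0,0,0],0.7],
])

```text
time_s: 15.55
ee_pos: [0.5716, 0.1459, -0.0083]
ee_rot: [0.774, 0.633, -0.001, -0.001]
ft_force: [-10.5, 1.6, 18.4]
grip_width: 0.51
gripper_force: 33.7
```

```bash
python3 -c "
from h import *
s=manip.sense();M=R.from_quat(s['ee_rot']).as_matrix();print(M.T@s['ft_force'],M.T@s['ft_torque'],s['ee_pos'])"
```

```text
[ -0.5032837  -10.67809107 -18.4177512 ] [ 1.52288275  0.02622183 -0.05379258] [ 0.57160263  0.14587904 -0.00825406]
```

>>> arm_command([
  [[0,0,0],[0,0,0],0.7],
  [[0,0,0],[0,0,0],0.7],
  [[0,0.0005,0],[0,0,0],0.7],
  [[0,0.0005,0],[0,0,0],0.7],
  [[0,0.0005,0],[0,0,0],0.7],
  [[0,0.0005,0],[0,0,0],0.7],
  [[0,0.0005,0],[0,0,0],0.7],
  [[0,0.0005,0],[0,0,0],0.7],
])

```text
time_s: 16.35
ee_pos: [0.5745, 0.1453, -0.0083]
ee_rot: [0.774, 0.633, -0.001, -0.001]
ft_force: [-10.4, 1.8, 18.7]
grip_width: 0.51
gripper_force: 33.7
```

```bash
python3 -c "
from h import *
s=manip.sense();M=R.from_quat(s['ee_rot']).as_matrix();print(M.T@s['ft_force'],M.T@s['ft_torque'],s['ee_pos'])"; python3 look.py;python3 -c "
import cv2;a=cv2.imread('pics/wl.png');cv2.imwrite('pics/g10.png',cv2.resize(a[:330,150:512],None,fx=1.7,fy=1.7,interpolation=2))"
```

```text
[ -0.37124459 -10.6362835  -18.70158348] [ 1.52155099 -0.0525998  -0.03112178] [ 0.57450008  0.14525337 -0.00826738]
[ 0.5746  0.1453 -0.0083] yaw -11.47 F tool [ -0.2  -10.84 -18.8 ] Tz [0.263 1.428 0.03 ] 0.5047657555874688
near 78.71059 0.55113745
far 78.63287 0.5959697
```

View pics/g10.png

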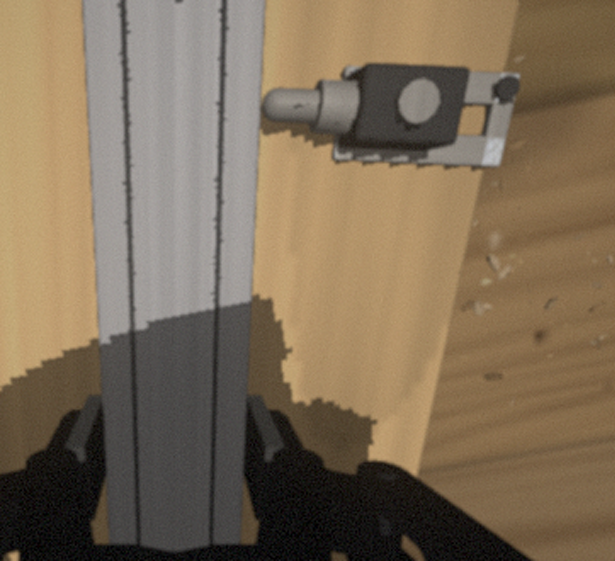

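>>> arm_command([
  [[0,0,-0.0002],[0,0,0],0.7],
  [[0,0,-0.0001],[0,0,0],0.7],
  [[0,0,0],[0,0,0],0.7],
  [[0,0,0],[0,0,0],0.7],
  [[0,0,0],[0,0,0],0.7],
  [[0,0,0],[0,0,0],0.7],
  [[0,0,0],[0,0,0],0.7],
  [[0,0,0],[0,0,0],0.7],
])

```text
time_s: 17.4
ee_pos: [0.575, 0.1452, -0.0082]
ee_rot: [0.774, 0.633, -0.001, -0.001]
ft_force: [-6.7, 1.1, 10.9]
grip_width: 0.51
gripper_force: 32.7
```

```bash
python3 look.py
```

```text
[ 0.575   0.1452 -0.0082] yaw -11.47 F tool [  0.25  -7.07 -10.6 ] Tz [0.196 0.849 0.001] 0.5083108847689747
near 78.61422 0.55153465
far 78.540794 0.59641415
```

>>> arm_command([
  [[0,0,-0.0002],[0,0,0],0.7],
  [[0,0,-0.0001],[0,0,0],0.7],
  [[0,0,0],[0,0,0],0.7],
  [[0,0,0],[0,0,0],0.7],
  [[0,0,0],[0,0,0],0.7],
  [[0,0,0],[0,0,0],0.7],
  [[0,0,0],[0,0,0],0.7],
  [[0,0,0],[0,0,0],0.7],
])

```text
time_s: 18.45
ee_pos: [0.5765, 0.1451, -0.0082]
ee_rot: [0.774, 0.633, -0.0, -0.0]
ft_force: [-2.8, -0.4, -1.3]
grip_width: 0.505
gripper_force: 31.4
```

```bash
python3 look.py
```

```text
[ 0.5766  0.1451 -0.0082] yaw -11.48 F tool [-0.42 -1.63  2.07] Tz [-0.081  0.315 -0.02 ] 0.5028525451889361
near 78.648964 0.5530786
far 78.65987 0.5980476
```

>>> arm_command([
  [[0,0.0003,0],[0,0,0],0.7],
  [[0,0.0003,0],[0,0,0],0.7],
  [[0,0.0003,0],[0,0,0],0.7],
  [[0,0.0003,0],[0,0,0],0.7],
  [[0,0,0],[0,0,0],0.7],
  [[0,0,0],[0,0,0],0.7],
  [[0,0,0],[0,0,0],0.7],
  [[0,0,0],[0,0,0],0.7],
])

```text
time_s: 19.5
ee_pos: [0.5776, 0.1449, -0.0081]
ee_rot: [0.774, 0.633, -0.0, -0.0]
ft_force: [-2.5, -0.4, -3.9]
grip_width: 0.504
gripper_force: 31.0
```

```bash
python3 look.py
```

```text
[ 0.5777  0.1449 -0.0081] yaw -11.47 F tool [-0.99 -1.55  3.68] Tz [-0.065  0.331 -0.049] 0.5081395776031298
near 78.61437 0.55420434
far 78.64518 0.5992519
```

>>> arm_command([
  [[0,0.0003,0],[0,0,0],0.7],
  [[0,0.0003,0],[0,0,0],0.7],
  [[0,0.0003,0],[0,0,0],0.7],
  [[0,0.0003,0],[0,0,0],0.7],
  [[0,0,0],[0,0,0],0.7],
  [[0,0,0],[0,0,0],0.7],
  [[0,0,0],[0,0,0],0.7],
  [[0,0,0],[0,0,0],0.7],
])

```text
time_s: 20.55
ee_pos: [0.5788, 0.1446, -0.0081]
ee_rot: [0.774, 0.633, -0.0, -0.0]
ft_force: [-1.9, -0.5, -4.3]
grip_width: 0.505
gripper_force: 31.1
```

```bash
python3 look.py
```

```text
[ 0.5788  0.1446 -0.0081] yaw -11.48 F tool [-0.91 -2.3   3.85] Tz [-0.098  0.489 -0.033] 0.506351360749434
near 78.74441 0.55568266
far 78.50738 0.60022056
```

>>> arm_command([
  [[0,0.0003,0.0001],[0,0,0],0.7],
  [[0,0,0],[0,0,0],0.7],
  [[0,0,0],[0,0,0],0.7],
  [[0,0,0],[0,0,0],0.7],
  [[0,0,0],[0,0,0],0.7],
  [[0,0,0],[0,0,0],0.7],
  [[0,0,0],[0,0,0],0.7],
  [[0,0,0],[0,0,0],0.7],
], newtons=20)

```text
time_s: 21.6
ee_pos: [0.5791, 0.1445, -0.0082]
ee_rot: [0.774, 0.633, -0.0, 0.0]
ft_force: [-3.2, -0.1, -1.8]
grip_width: 0.502
gripper_force: 31.2
```

```bash
python3 look.py
```

```text
[ 0.5791  0.1446 -0.0082] yaw -11.47 F tool [-1.55 -3.07  1.63] Tz [-0.159  0.528 -0.069] 0.505631180735987
near 78.55635 0.55569524
far 78.56175 0.6007982
```

>>> arm_command([
  [[0,0,0],[0,0,0],0.45],
  [[0,0,0],[0,0,0],0.4],
  [[0,0,0],[0,0,0],0.35],
  [[0,0,0],[0,0,0],0.3],
  [[0,0,0],[0,0,0],0.2],
  [[0,0,0],[0,0,0],0],
  [[0,0,0],[0,0,0],0],
  [[0,0,0],[0,0,0],0],
])

```text
time_s: 22.65
ee_pos: [0.5791, 0.1446, -0.0082]
ee_rot: [0.774, 0.633, -0.0, 0.0]
ft_force: [0.6, 0.4, 0.4]
grip_width: 1.0
gripper_force: 0.0
```

```bash
python3 look.py
```

```text
[ 0.5791  0.1446 -0.0082] yaw -11.47 F tool [0.11 0.28 0.25] Tz [ 0.012 -0.009 -0.002] 1.0011240198805462
near 78.44049 0.55296564
far 78.412575 0.5979992
```

>>> arm_command([
  [[0,0,-0.01],[0,0,0],0],
  [[0,0,-0.025],[0,0,0],0],
  [[0,0,-0.03],[0,0,0],0],
  [[0,0,-0.03],[0,0,8],0],
  [[0,0,-0.03],[0,0,8],0],
  [[0,0,-0.03],[0,0,8],0],
  [[0,0,-0.01],[0,0,8],0],
  [[0,0,0],[0,0,8],0],
])

```text
time_s: 23.7
ee_pos: [0.5804, 0.1448, 0.1598]
ee_rot: [0.945, 0.327, 0.002, 0.0]
ft_force: [-1.2, -0.1, -0.1]
grip_width: 1.001
gripper_force: 0.0
```

```bash
python3 - <<'E'
from h import *
plan((.358,-.263,.16),-101.5,16)
print(manip.sense()['qpos'])
E
```

```text
now [0.5804 0.1448 0.1598] yaw -51.8 turn -49.7 tilt 0.23
[[-0.0267, 0.0114, -0.0001], [0, 0, 3.1]] 0.029
[[-0.026, 0.0129, -0.0001], [0, 0, 3.1]] 0.029
[[-0.0253, 0.0143, -0.0001], [0, 0, 3.1]] 0.029
[[-0.0245, 0.0156, -0.0001], [0, 0, 3.1]] 0.029
[[-0.0236, 0.0169, -0.0001], [0, 0, 3.1]] 0.029
[[-0.0227, 0.0181, -0.0001], [0, 0, 3.1]] 0.029
[[-0.0216, 0.0193, -0.0001], [0, 0, 3.1]] 0.029
[[-0.0206, 0.0205, -0.0001], [0, 0, 3.1]] 0.029
[[-0.0194, 0.0216, -0.0001], [0, 0, 3.1]] 0.029
[[-0.0182, 0.0226, -0.0001], [0, 0, 3.1]] 0.029
[[-0.017, 0.0235, -0.0001], [0, 0, 3.1]] 0.029
[[-0.0157, 0.0244, -0.0001], [0, 0, 3.1]] 0.029
[[-0.0143, 0.0253, -0.0], [0, 0, 3.1]] 0.029
[[-0.013, 0.026, -0.0001], [0, 0, 3.1]] 0.029
[[-0.0115, 0.0266, -0.0], [0, 0, 3.1]] 0.029
[[-0.01, 0.0273, -0.0001], [0, 0, 3.2]] 0.029
[ 1.93843167e-01  4.59783097e-01  1.77314307e+00 -2.66023364e-05
  9.04602047e-01  1.09800443e+00]
```

>>> arm_command([
  [[-0.027,0.0115,0],[0,0,3.1],0],
  [[-0.026,0.013,0],[0,0,3.1],0],
  [[-0.0255,0.0145,0],[0,0,3.1],0],
  [[-0.0245,0.0155,0],[0,0,3.1],0],
  [[-0.0235,0.017,0],[0,0,3.1],0],
  [[-0.0225,0.018,0],[0,0,3.1],0],
  [[-0.0215,0.0195,0],[0,0,3.1],0],
  [[-0.0205,0.0205,0],[0,0,3.1],0],
])

```text
time_s: 24.5
ee_pos: [0.4687, -0.0614, 0.1575]
ee_rot: [0.993, 0.118, 0.0, 0.0]
ft_force: [-0.0, -1.3, 0.4]
grip_width: 1.006
gripper_force: 0.0
```

>>> arm_command([
  [[-0.0195,0.0215,0],[0,0,3.1],0],
  [[-0.018,0.0225,0],[0,0,3.1],0],
  [[-0.017,0.0235,0],[0,0,3.1],0],
  [[-0.0155,0.0245,0],[0,0,3.1],0],
  [[-0.0145,0.0255,0],[0,0,3.1],0],
  [[-0.013,0.026,0],[0,0,3.1],0],
  [[-0.0115,0.0265,0],[0,0,3.1],0],
  [[-0.01,0.0275,0],[0,0,3.1],0],
])

```text
time_s: 25.3
ee_pos: [0.3589, -0.2663, 0.1575]
ee_rot: [0.995, -0.098, 0.0, 0.0]
ft_force: [0.5, 0.6, 0.1]
grip_width: 0.998
gripper_force: 0.0
```

```bash
python3 - <<'E'
from h import *
for i in range(4): manip.read_camera('wrist')
C,im=snap('wrist','w11.png'); s=manip.sense(); print(s['ee_pos'])
c=manip.mark_of('wrist','weight_center')[:2]
for d in c: print(d['pixel'],d['confidence'],topl(C,d['pixel'],.032))
d=manip.cut_out('wrist','weight_center')[0]; m=d['pixels']; a=np.argwhere(m); print(d['confidence'],a.min(0),a.max(0))
# silhouette fit: model outline discs of weight at (x,y)
f,cx,cy,T=C
from scipy.optimize import minimize
th=np.linspace(0,2*np.pi,60)
def mask(p):
    o=np.zeros((384,512),np.uint8)
    for r,z0,z1 in((.026,0,.024),(.012,.038,.064),(.007,.024,.04)):
        q=[proj(C,(p[0]+r*np.cos(t),p[1]+r*np.sin(t),z)) for z in(z0,z1) for t in th]
        cv2.fillConvexPoly(o,cv2.convexHull(np.round(q).astype(np.int32)),1)
    return o>0
p0=topl(C,c[0]['pixel'],.032)[:2]
best=max(((mask((p0[0]+i*.001,p0[1]+j*.001))&m).sum()/(mask((p0[0]+i*.001,p0[1]+j*.001))|m).sum(),i,j) for i in range(-8,9) for j in range(-8,9))
x,y=p0[0]+best[1]*.001,p0[1]+best[2]*.001; print(best,x,y)
plan((x,y,.10),-101.5,4)
E
```

```text
[ 0.35949309 -0.26506937  0.15718131]
[253.1, 186.8] 0.86 [ 0.35688274 -0.26676696  0.032     ]Traceback (most recent call last):
  File "<stdin>", line 6, in <module>
IndexError: list index out of range
```

```bash
python3 - <<'E'
from h import *
C,im=snap('wrist','w12.png'); s=manip.sense(); print(s['ee_pos'])
for k,z in(('weight_center',.032),('masking_tape',0)):
  for d in manip.mark_of('wrist',k)[:1]: print(k,d['pixel'],d['confidence'],topl(C,d['pixel'],z))
for d in manip.cut_out('wrist','weight_center')[:1]:
  a=np.argwhere(d['pixels']); print(d['confidence'],a.min(0),a.max(0))
g=cv2.cvtColor(im,cv2.COLOR_RGB2GRAY)
c=cv2.HoughCircles(cv2.medianBlur(g,3),cv2.HOUGH_GRADIENT,1,10,param1=80,param2=18,minRadius=10,maxRadius=40)
print(c[0][np.hypot(c[0][:,0]-253,c[0][:,1]-187)<60].round(1) if c is not None else None)
for p,z in(((.3569,-.2668),.064),((.3569,-.2668),.024)): print(proj(C,(*p,z)), 'r knob/base', .012*C[0]/(C[3][2,3]-z),.026*C[0]/(C[3][2,3]-z))
E
```

```text
[ 0.3598408  -0.26460293  0.15696419]
weight_center [251.7, 188.7] 0.87 [ 0.35556508 -0.26384365  0.032     ]
0.92 [160 232] [205 277]
[[254.5 181.5  22.4]]
[254.2497524  194.69183011] r knob/base 12.323220039372575 26.700310085307244
[254.00632369 185.42395137] r knob/base 10.67266950489831 23.124117260613005
```

>>> arm_command([
  [[-0.001,0,0.01],[0,0,0],0],
  [[-0.001,0,0.02],[0,0,0],0],
  [[0,0,0.02],[0,0,0],0],
  [[0,0,0.012],[0,0,0],0],
  [[0,0,0],[0,0,0],0],
  [[0,0,0],[0,0,0],0],
  [[0,0,0],[0,0,0],0],
  [[0,0,0],[0,0,0],0],
])

```text
time_s: 26.65
ee_pos: [0.3579, -0.2651, 0.0954]
ee_rot: [0.995, -0.096, 0.0, 0.0]
ft_force: [0.1, -0.1, -0.5]
grip_width: 0.996
gripper_force: 0.0
```

```bash
cat > fw.py <<'E'
from h import *
def fitw(base,name='wrist'):
    C,im=snap(name,'wf.png'); s=manip.sense(); print(s['ee_pos'],s['ft_force'])
    c=manip.mark_of(name,'weight_center')[:1]
    for d in c: print('mark',d['pixel'],d['confidence'],topl(C,d['pixel'],base+.032))
    ds=manip.cut_out(name,'weight_center')
    if not ds or not c: print('miss'); return None
    m=ds[0]['pixels']; a=np.argwhere(m); print(ds[0]['confidence'],a.min(0),a.max(0))
    th=np.linspace(0,2*np.pi,60)
    def mask(p):
        o=np.zeros((384,512),np.uint8)
        for r,z0,z1 in((.026,0,.024),(.012,.038,.064),(.007,.024,.04)):
            q=[proj(C,(p[0]+r*np.cos(t),p[1]+r*np.sin(t),base+z)) for z in(z0,z1) for t in th]
            cv2.fillConvexPoly(o,cv2.convexHull(np.round(q).astype(np.int32)),1)
        return o>0
    p0=topl(C,c[0]['pixel'],base+.032)[:2]; best=(0,)
    for i in range(-9,10):
        for j in range(-9,10):
            k=mask((p0[0]+i*.001,p0[1]+j*.001)); v=(k&m).sum()/(k|m).sum()
            if v>best[0]: best=(v,p0[0]+i*.001,p0[1]+j*.001)
    print('fit',best); return best
E
python3 - <<'E'
from fw import *
b=fitw(0); b=b or fitw(0)
if b: plan((b[1],b[2],.03),-101.5,4)
E
```

```text
[ 0.35787838 -0.26512419  0.09533583] [0.44060172 0.52610636 0.69314119]
mark [251.0, 201.3] 0.58 [ 0.35768762 -0.2646289   0.032     ]
0.69 [167 226] [225 280]
fit (np.float64(0.9432200224131491), np.float64(0.35868761995570964), np.float64(-0.2666288974681633))
now [ 0.3578 -0.2651  0.0952] yaw -101.08 turn -0.42 tilt 0.05
[[0.0003, 0.0003, 0.0163], [0, 0, 0.1]] 0.016
[[0.0003, 0.0003, 0.0163], [0, 0, 0.1]] 0.016
[[0.0003, 0.0004, 0.0163], [0, 0, 0.1]] 0.016
[[0.0002, 0.0003, 0.0163], [0, 0, 0.1]] 0.016
```

>>> arm_command([
  [[0.001,0.001,0.012],[0,0,0],0],
  [[0,0,0.018],[0,0,0],0],
  [[0,0,0.018],[0,0,0],0],
  [[0,0,0.018],[0,0,0],0],
  [[0,0,0.014],[0,0,0],0.2],
  [[0,0,0.006],[0,0,0],0.4],
  [[0,0,0],[0,0,0],0.5],
  [[0,0,0],[0,0,0],0.55],
], newtons=40)

```text
time_s: 27.6
ee_pos: [0.3585, -0.2662, 0.0092]
ee_rot: [0.995, -0.097, 0.0, 0.0]
ft_force: [0.1, -0.6, 1.3]
grip_width: 0.45
gripper_force: 0.0
```

>>> arm_command([
  [[0,0,0],[0,0,0],0.62],
  [[0,0,0],[0,0,0],0.66],
  [[0,0,0],[0,0,0],0.7],
  [[0,0,0],[0,0,0],0.74],
  [[0,0,0],[0,0,0],0.78],
  [[0,0,0],[0,0,0],0.9],
  [[0,0,0],[0,0,0],0.9],
  [[0,0,0],[0,0,0],0.9],
], newtons=40)

```text
time_s: 28.4
ee_pos: [0.3586, -0.2663, 0.0093]
ee_rot: [0.995, -0.096, 0.0, 0.0]
ft_force: [-1.6, -0.6, 10.3]
grip_width: 0.27
gripper_force: 38.6
```

>>> arm_command([
  [[0,0,-0.002],[0,0,0],0.9],
  [[0,0,-0.008],[0,0,0],0.9],
  [[0,0,-0.02],[0,0,0],0.9],
  [[0,0,-0.025],[0,0,0],0.9],
  [[0,0,-0.025],[0,0,0],0.9],
  [[0,0,-0.02],[0,0,0],0.9],
  [[0,0,0],[0,0,0],0.9],
  [[0,0,0],[0,0,0],0.9],
])

```text
time_s: 29.2
ee_pos: [0.3583, -0.266, 0.1088]
ee_rot: [0.995, -0.096, 0.0, 0.0]
ft_force: [0.3, 0.3, -6.9]
grip_width: 0.262
gripper_force: 40.2
```

```bash
python3 - <<'E'
from h import *
plan((.5755,.145,.11),-101.5,16)
C,im=snap('top','t2.png')
for d in manip.mark_of('top','weight_center')[:1]: print(d['confidence'],topl(C,d['pixel'],.133),topl(C,d['pixel'],.032))
E
```

```text
now [ 0.3583 -0.266   0.1088] yaw -101.07 turn -0.43 tilt 0.04
[[0.0084, -0.0278, -0.0001], [0, 0, 0.0]] 0.029
[[0.0084, -0.0278, -0.0001], [0, 0, 0.0]] 0.029
[[0.0084, -0.0278, -0.0001], [0, 0, 0.0]] 0.029
[[0.0084, -0.0278, -0.0001], [0, 0, 0.0]] 0.029
[[0.0084, -0.0278, -0.0001], [0, 0, 0.0]] 0.029
[[0.0084, -0.0278, -0.0001], [0, 0, 0.0]] 0.029
[[0.0084, -0.0278, -0.0001], [0, 0, 0.0]] 0.029
[[0.0084, -0.0278, -0.0001], [0, 0, 0.0]] 0.029
[[0.0084, -0.0278, -0.0001], [0, 0, 0.1]] 0.029
[[0.0083, -0.0279, -0.0001], [0, 0, 0.0]] 0.029
[[0.0083, -0.0278, -0.0], [0, 0, 0.1]] 0.029
[[0.0083, -0.0279, -0.0001], [0, 0, 0.0]] 0.029
[[0.0083, -0.0279, -0.0], [0, 0, 0.1]] 0.029
[[0.0082, -0.0279, -0.0001], [0, 0, 0.0]] 0.029
[[0.0082, -0.0278, -0.0], [0, 0, 0.1]] 0.029
[[0.0082, -0.0279, -0.0001], [0, 0, 0.0]] 0.029
```

>>> arm_command([
  [[0.004,-0.015,0],[0,0,0],0.9],
  [[0.008,-0.028,0],[0,0,0],0.9],
  [[0.009,-0.03,0],[0,0,0],0.9],
  [[0.009,-0.03,0],[0,0,0],0.9],
  [[0.009,-0.03,0],[0,0,0],0.9],
  [[0.009,-0.03,0],[0,0,0],0.9],
  [[0.009,-0.03,0],[0,0,0],0.9],
  [[0.009,-0.03,0],[0,0,0],0.9],
])

```text
time_s: 30.1
ee_pos: [0.4656, -0.0585, 0.1075]
ee_rot: [0.995, -0.096, -0.001, -0.0]
ft_force: [1.0, -1.1, -5.6]
grip_width: 0.271
gripper_force: 40.4
```

>>> arm_command([
  [[0.009,-0.03,0],[0,0,0],0.9],
  [[0.009,-0.03,0],[0,0,0],0.9],
  [[0.009,-0.03,0],[0,0,0],0.9],
  [[0.009,-0.03,0],[0,0,0],0.9],
  [[0.009,-0.03,0],[0,0,0],0.9],
  [[0.009,-0.028,0],[0,0,0],0.9],
  [[0.009,-0.018,0],[0,0,0],0.9],
  [[0.006,-0.008,0],[0,0,0],0.9],
])

```text
time_s: 30.9
ee_pos: [0.5728, 0.1285, 0.1071]
ee_rot: [0.995, -0.096, -0.001, 0.0]
ft_force: [0.0, -0.2, -5.6]
grip_width: 0.267
gripper_force: 40.5
```

```bash
python3 - <<'E'
from h import *
for i in range(4): manip.read_camera('wrist')
C,im=snap('wrist','w13.png'); s=manip.sense(); print(s['ee_pos'],s['ft_force'],s['grip_width'])
for k,z in(('straightedge_center',.023),('weight_center',s['ee_pos'][2]-.0093+.032),('stop_left',.015),('stop_right',.015)):
  for d in manip.mark_of('wrist',k)[:1]: print(k,d['pixel'],d['confidence'],topl(C,d['pixel'],z))
for d in manip.cut_out('wrist','straightedge_center')[:1]:
    m=d['pixels']; a=np.argwhere(m); print(a.min(0),a.max(0))
    for u in (120,160,200,330,370,410):
        j=np.where(m[:,u])[0]
        if len(j): print(u,topl(C,(u,j[0]-.5),.031)[:2].round(4),topl(C,(u,j[-1]+.5),.031)[:2].round(4))
plan((.5755,.145,.11),-101.5,2)
E
```

```text
[0.57180951 0.12623117 0.10807562] [-0.28775655 -0.0789928  -5.90250792] 0.26839454552704534
straightedge_center [230.9, 195.8] 0.61 [0.57428009 0.14653588 0.023     ]
weight_center [252.4, 244.2] 0.84 [0.57127914 0.12579779 0.13077562]
stop_left [131.3, 130.6] 0.87 [0.65266361 0.22615053 0.015     ]
stop_right [333.0, 139.3] 0.75 [0.60820023 0.04022799 0.015     ]
[171  79] [219 379]
120 [0.6188 0.2409] [0.5756 0.2558]
160 [0.6126 0.2044] [0.5672 0.218 ]
200 [0.6056 0.1682] [0.5597 0.1798]
330 [0.5798 0.0508] [0.5355 0.0557]
370 [0.5736 0.0143] [0.5269 0.0176]
now [0.5726 0.1265 0.1089] yaw -101.11 turn -0.39 tilt 0.0
[[-0.0004, -0.0093, -0.0005], [0, 0, 0.2]] 0.009
[[-0.0004, -0.0094, -0.0006], [0, 0, 0.2]] 0.009
```

>>> arm_command([
  [[0,-0.01,0],[0,0,0],0.9],
  [[0,-0.0095,0],[0,0,0],0.9],
  [[0,0,0.01],[0,0,0],0.9],
  [[0,0,0.016],[0,0,0],0.9],
  [[0,0,0.016],[0,0,0],0.9],
  [[0,0,0.012],[0,0,0],0.9],
  [[0,0,0.005],[0,0,0],0.9],
  [[0,0,0.001],[0,0,0],0.9],
])

```text
time_s: 32.2
ee_pos: [0.5762, 0.1462, 0.048]
ee_rot: [0.995, -0.096, -0.001, 0.0]
ft_force: [-0.1, -0.2, -5.5]
grip_width: 0.266
gripper_force: 40.5
```

```bash
python3 - <<'E'
from h import *
P=[]
for i in range(4): manip.read_camera('wrist'); s=manip.sense(); P.append([*s['ee_pos'],*s['ft_force']])
print(np.mean(P[2:],0).round(4))
plan((.5752,.1455,.0405),-101.5,1)
E
```

```text
[ 0.5771  0.1463  0.0493 -0.1292  0.6085 -4.8731]
now [0.5771 0.1463 0.0494] yaw -101.07 turn -0.43 tilt 0.06
[[-0.0017, 0.0011, 0.0089], [0, 0, 0.4]] 0.009
```

>>> arm_command([
  [[-0.0015,0.001,0.002],[0,0,0],0.9],
  [[0,0,0.002],[0,0,0],0.9],
  [[0,0,0.001],[0,0,0],0.9],
  [[0,0,0.0008],[0,0,0],0.9],
  [[0,0,0.0005],[0,0,0],0.9],
  [[0,0,0.0005],[0,0,0],0.9],
  [[0,0,0],[0,0,0],0.9],
  [[0,0,0],[0,0,0],0.9],
])

```text
time_s: 33.2
ee_pos: [0.5749, 0.1455, 0.042]
ee_rot: [0.995, -0.096, -0.0, 0.0]
ft_force: [-0.0, -1.1, -6.2]
grip_width: 0.263
gripper_force: 40.5
```

>>> arm_command([
  [[0,0,0.0003],[0,0,0],0.9],
  [[0,0,0.0003],[0,0,0],0.9],
  [[0,0,0.0002],[0,0,0],0.9],
  [[0,0,0.0002],[0,0,0],0.9],
  [[0,0,0],[0,0,0],0.9],
  [[0,0,0],[0,0,0],0.9],
  [[0,0,0],[0,0,0],0.9],
  [[0,0,0],[0,0,0],0.9],
])

```text
time_s: 34.0
ee_pos: [0.5749, 0.1455, 0.041]
ee_rot: [0.995, -0.097, 0.0, -0.0]
ft_force: [-0.1, -0.6, -5.5]
grip_width: 0.268
gripper_force: 40.5
```

>>> arm_command([
  [[0,0,0.0002],[0,0,0],0.9],
  [[0,0,0.0001],[0,0,0],0.9],
  [[0,0,0.0002],[0,0,0],0.9],
  [[0,0,0],[0,0,0],0.9],
  [[0,0,0],[0,0,0],0.9],
  [[0,0,0],[0,0,0],0.9],
  [[0,0,0],[0,0,0],0.9],
  [[0,0,0],[0,0,0],0.9],
])

```text
time_s: 34.8
ee_pos: [0.5749, 0.1455, 0.0405]
ee_rot: [0.995, -0.096, -0.0, 0.0]
ft_force: [-0.6, 0.3, -6.8]
grip_width: 0.269
gripper_force: 40.5
```

>>> arm_command([
  [[0,0,0.0002],[0,0,0],0.9],
  [[0,0,0.0001],[0,0,0],0.9],
  [[0,0,0.0001],[0,0,0],0.9],
  [[0,0,0],[0,0,0],0.9],
  [[0,0,0],[0,0,0],0.9],
  [[0,0,0],[0,0,0],0.9],
  [[0,0,0],[0,0,0],0.9],
  [[0,0,0],[0,0,0],0.9],
])

```text
time_s: 35.6
ee_pos: [0.575, 0.1456, 0.0404]
ee_rot: [0.995, -0.096, 0.0, -0.0]
ft_force: [-3.2, 0.5, 5.8]
grip_width: 0.265
gripper_force: 41.5
```

>>> arm_command([
  [[0.0004,0,0],[0,0,0],0.9],
  [[0.0004,0,0],[0,0,0],0.9],
  [[0.0004,0,0],[0,0,0],0.9],
  [[0.0003,0,0],[0,0,0],0.9],
  [[0,0,0],[0,0,0],0.9],
  [[0,0,0],[0,0,0],0.9],
  [[0,0,0],[0,0,0],0.9],
  [[0,0,0],[0,0,0],0.9],
])

```text
time_s: 36.4
ee_pos: [0.5756, 0.1454, 0.0405]
ee_rot: [0.995, -0.097, -0.001, 0.0]
ft_force: [-8.7, 2.2, 12.0]
grip_width: 0.268
gripper_force: 42.3
```

>>> arm_command([
  [[0,0,0],[0,0,0],0.7],
  [[0,0,0],[0,0,0],0.65],
  [[0,0,0],[0,0,0],0.6],
  [[0,0,0],[0,0,0],0.5],
  [[0,0,0],[0,0,0],0.3],
  [[0,0,0],[0,0,0],0.1],
  [[0,0,0],[0,0,0],0],
  [[0,0,0],[0,0,0],0],
], newtons=20)

```text
time_s: 37.2
ee_pos: [0.5764, 0.1452, 0.0401]
ee_rot: [0.995, -0.096, 0.0, 0.0]
ft_force: [0.1, 0.2, -0.4]
grip_width: 1.002
gripper_force: 0.0
```

>>> arm_command([
  [[0,0,-0.005],[0,0,0],0],
  [[0,0,-0.015],[0,0,0],0],
  [[0,0,-0.03],[0,0,0],0],
  [[0,0,-0.03],[0,0,0],0],
  [[0,0,-0.02],[0,0,0],0],
  [[0,0,0],[0,0,0],0],
  [[0,0,0],[0,0,0],0],
  [[0,0,0],[0,0,0],0],
])

```text
time_s: 38.0
ee_pos: [0.576, 0.1452, 0.1399]
ee_rot: [0.995, -0.096, -0.0, 0.0]
ft_force: [-0.0, 0.4, 0.3]
grip_width: 0.999
gripper_force: 0.0
```

```bash
python3 - <<'E'
from fw import *
b=fitw(.031)
C=cal('wrist')
for d in manip.cut_out('wrist','straightedge_center')[:1]:
    m=d['pixels']; e=[];g=[]
    for u in list(range(100,205,5))+list(range(310,370,5)):
        j=np.where(m[:,u])[0]
        if len(j): e.append(topl(C,(u,j[-1]+.5),.031)[:2]); g.append(topl(C,(u,j[0]-.5),.015)[:2])
    for l,q in(('near',e),('far bottom',g)):
        vx,vy,x,y=cv2.fitLine(np.array(q,np.float32),cv2.DIST_HUBER,0,.01,.01).ravel(); print(l,np.degrees(np.arctan2(vy,vx))%180,x+(.145-y)*vx/vy)
C=cal('top'); manip.read_camera('top')
for k,z in(('weight_center',.063),('masking_tape',0),('sanding_block',0)):
  for d in manip.mark_of('top',k)[:1]: print(k,d['confidence'],topl(C,d['pixel'],z))
E
```

```text
[0.57583358 0.14509089 0.13954168] [-0.951789    0.25409628 -0.06034651]
mark [252.5, 199.3] 0.58 [0.57328971 0.14476698 0.063     ]
0.79 [166 227] [220 279]
fit (np.float64(0.949874686716792), np.float64(0.5752897141607968), np.float64(0.14476698434736807))
near 78.379166 0.5528976
far bottom 78.31634 0.5968844
weight_center 0.47 [0.57404561 0.14508511 0.063     ]
masking_tape 0.96 [ 0.4676653 -0.311975   0.       ]
sanding_block 0.94 [ 0.45671257 -0.15408499  0.        ]
```

>>> arm_command([
  [[-0.01,0.018,0],[0,0,0],1],
  [[-0.011,0.026,0],[0,0,0],1],
  [[-0.011,0.026,0],[0,0,0],1],
  [[-0.0105,0.025,0],[0,0,0],1],
  [[0,0,0.02],[0,0,0],1],
  [[0,0,0.04],[0,0,0],1],
  [[0,0,0.04],[0,0,0],1],
  [[0,0,0.02],[0,0,0],1],
])

```text
time_s: 39.2
ee_pos: [0.5151, 0.06, 0.0176]
ee_rot: [0.995, -0.097, -0.001, 0.0]
ft_force: [-1.1, 0.1, 0.6]
grip_width: 0.0
gripper_force: 0.0
```

```bash
python3 - <<'E'
from h import *
for i in range(4): manip.read_camera('wrist')
s=manip.sense(); print(s['ee_pos'],s['grip_width'])
plan((.516,.0601,-.001),-101.5,4)
E
```

```text
[0.51650861 0.06017137 0.02035798] -0.0035661275683322156
now [0.5165 0.0602 0.0204] yaw -101.08 turn -0.42 tilt 0.03
[[-0.0001, 0.0, 0.0053], [0, 0, 0.1]] 0.005
[[-0.0001, 0.0001, 0.0054], [0, 0, 0.1]] 0.005
[[-0.0001, 0.0, 0.0053], [0, 0, 0.1]] 0.005
[[-0.0002, 0.0001, 0.0054], [0, 0, 0.1]] 0.005
```

Descend beside the bar, then creep forward until contact.

>>> arm_command([
  [[0,0,0.007],[0,0,0],1],
  [[0,0,0.007],[0,0,0],1],
  [[0,0,0.006],[0,0,0],1],
  [[0,0,0],[0,0,0],1],
  [[0.001,0,0],[0,0,0],1],
  [[0.001,0,0],[0,0,0],1],
  [[0.001,0,0],[0,0,0],1],
  [[0.001,0,0],[0,0,0],1],
])

```text
time_s: 40.2
ee_pos: [0.5207, 0.0594, 0.0003]
ee_rot: [0.995, -0.096, 0.0, -0.0]
ft_force: [-0.2, 0.2, 0.1]
grip_width: -0.004
gripper_force: 0.0
```

>>> arm_command([
  [[0.0004,0,0],[0,0,0],1],
  [[0.0004,0,0],[0,0,0],1],
  [[0.0004,0,0],[0,0,0],1],
  [[0.0003,0,0],[0,0,0],1],
  [[0,0,0],[0,0,0],1],
  [[0,0,0],[0,0,0],1],
  [[0,0,0],[0,0,0],1],
  [[0,0,0],[0,0,0],1],
])

```text
time_s: 41.0
ee_pos: [0.5219, 0.0591, 0.0001]
ee_rot: [0.995, -0.096, 0.0, 0.0]
ft_force: [-0.4, -0.4, -0.4]
grip_width: -0.002
gripper_force: 0.0
```

>>> arm_command([
  [[0.0003,0,0],[0,0,0],1],
  [[0.0003,0,0],[0,0,0],1],
  [[0.0003,0,0],[0,0,0],1],
  [[0.0003,0,0],[0,0,0],1],
  [[0,0,0],[0,0,0],1],
  [[0,0,0],[0,0,0],1],
  [[0,0,0],[0,0,0],1],
  [[0,0,0],[0,0,0],1],
])

```text
time_s: 41.8
ee_pos: [0.523, 0.0589, 0.0001]
ee_rot: [0.995, -0.096, -0.0, 0.0]
ft_force: [-0.1, -0.2, -0.2]
grip_width: -0.002
gripper_force: 0.0
```

>>> arm_command([
  [[0.0002,0,0],[0,0,0],1],
  [[0.0002,0,0],[0,0,0],1],
  [[0.0002,0,0],[0,0,0],1],
  [[0.0002,0,0],[0,0,0],1],
  [[0,0,0],[0,0,0],1],
  [[0,0,0],[0,0,0],1],
  [[0,0,0],[0,0,0],1],
  [[0,0,0],[0,0,0],1],
])

```text
time_s: 42.6
ee_pos: [0.5238, 0.0587, 0.0001]
ee_rot: [0.995, -0.097, -0.0, 0.0]
ft_force: [-0.7, -0.3, -0.2]
grip_width: 0.002
gripper_force: 0.0
```

>>> arm_command([
  [[0.0003,0,0],[0,0,0],1],
  [[0.0003,0,0],[0,0,0],1],
  [[0.0003,0,0],[0,0,0],1],
  [[0.0003,0,0],[0,0,0],1],
  [[0,0,0],[0,0,0],1],
  [[0,0,0],[0,0,0],1],
  [[0,0,0],[0,0,0],1],
  [[0,0,0],[0,0,0],1],
])

```text
time_s: 43.4
ee_pos: [0.5249, 0.0585, 0.0001]
ee_rot: [0.995, -0.096, -0.0, 0.0]
ft_force: [-1.2, -0.1, 0.3]
grip_width: 0.001
gripper_force: 0.4
```

>>> arm_command([
  [[0.0003,0,0],[0,0,0],1],
  [[0.0003,0,0],[0,0,0],1],
  [[0.0003,0,0],[0,0,0],1],
  [[0.0003,0,0],[0,0,0],1],
  [[0,0,0],[0,0,0],1],
  [[0,0,0],[0,0,0],1],
  [[0,0,0],[0,0,0],1],
  [[0,0,0],[0,0,0],1],
])

```text
time_s: 44.2
ee_pos: [0.5261, 0.0582, 0.0]
ee_rot: [0.995, -0.097, -0.0, 0.0]
ft_force: [-5.0, -2.1, 1.7]
grip_width: -0.0
gripper_force: 2.1
```

```bash
cat > bl.py <<'E'
from h import *
C,im=snap('wrist','wb.png'); s=manip.sense(); print(s['ee_pos'],s['ft_force'])
for d in manip.cut_out('wrist','straightedge_center')[:1]:
    m=d['pixels']; a=np.argwhere(m); print(a.min(0),a.max(0)); e=[]
    for u in range(a[:,1].min()+8,a[:,1].max()-8,4):
        if 205<u<310: continue
        j=np.where(m[:,u])[0]
        if len(j): e.append(topl(C,(u,j[-1]+.5),.031)[:2])
    vx,vy,x,y=cv2.fitLine(np.array(e,np.float32),cv2.DIST_HUBER,0,.003,.003).ravel(); print(len(e),'near',np.degrees(np.arctan2(vy,vx))%180,x+(.145-y)*vx/vy,'at .05',x+(.05-y)*vx/vy)
E
python3 bl.py
```

```text
[5.26088511e-01 5.81856540e-02 4.95612070e-05] [-4.37864187 -1.58111916  1.37106658]
[149   0] [233 337]
35 near 78.81987 0.5533803 at .05 0.5346041
```

>>> arm_command([
  [[-0.002,0,0],[0,0,0],1],
  [[-0.008,0,0],[0,0,0],1],
  [[0,0,-0.025],[0,0,0],1],
  [[0,0,-0.045],[0,0,0],1],
  [[0,0,-0.045],[0,0,0],1],
  [[0,0,-0.01],[0,0,0],1],
  [[0,0,0],[0,0,0],1],
  [[0,0,0],[0,0,0],1],
])

```text
time_s: 45.1
ee_pos: [0.5158, 0.0602, 0.1244]
ee_rot: [0.995, -0.096, -0.0, 0.0]
ft_force: [-0.1, 0.4, -0.6]
grip_width: -0.002
gripper_force: 0.0
```

```bash
python3 bl.py; python3 - <<'E'
from h import *
plan((.5559,.2459,.12),-101.5,5)
E
```

```text
[0.51544521 0.06020577 0.12385687] [-0.66297376 -0.44486496  0.4235214 ]
[125   1] [172 298]
39 near 78.62265 0.55304706 at .05 0.53393084
now [0.5153 0.0602 0.1236] yaw -101.08 turn -0.42 tilt 0.13
[[0.0008, -0.038, 0.0007], [0, 0, 0.1]] 0.038
[[0.0008, -0.038, 0.0007], [0, 0, 0.1]] 0.038
[[0.0007, -0.038, 0.0007], [0, 0, 0.1]] 0.038
[[0.0006, -0.038, 0.0007], [0, 0, 0.1]] 0.038
[[0.0006, -0.0381, 0.0007], [0, 0, 0.0]] 0.038
```

>>> arm_command([
  [[0,-0.025,0],[0,0,0],1],
  [[0.001,-0.042,0],[0,0,0],1],
  [[0.001,-0.042,0],[0,0,0],1],
  [[0.001,-0.042,0],[0,0,0],1],
  [[0,-0.034,0],[0,0,0],1],
  [[0,-0.005,0.02],[0,0,0],1],
  [[0,0,0.04],[0,0,0],1],
  [[0,0,0.04],[0,0,0],1],
])

```text
time_s: 46.0
ee_pos: [0.5552, 0.2465, 0.0227]
ee_rot: [0.995, -0.096, -0.0, 0.0]
ft_force: [0.6, -0.4, -0.6]
grip_width: -0.001
gripper_force: 0.0
```

```bash
python3 - <<'E'
from h import *
for i in range(4): manip.read_camera('wrist')
plan((.5559,.2459,0),-101.1,2)
E
```

```text
now [0.5548 0.2456 0.0242] yaw -101.08 turn -0.02 tilt 0.19
[[0.0005, -0.0003, 0.0121], [0, 0, 0.0]] 0.012
[[0.0006, -0.0002, 0.012], [0, 0, 0.0]] 0.012
```

>>> arm_command([
  [[0,0,0.009],[0,0,0],1],
  [[0,0,0.009],[0,0,0],1],
  [[0,0,0.005],[0,0,0],1],
  [[0,0,0],[0,0,0],1],
  [[0.002,0,0],[0,0,0],1],
  [[0.002,0,0],[0,0,0],1],
  [[0.001,0,0],[0,0,0],1],
  [[0.001,0,0],[0,0,0],1],
])

```text
time_s: 47.0
ee_pos: [0.562, 0.2449, 0.0023]
ee_rot: [0.995, -0.097, 0.0, -0.0]
ft_force: [-0.0, -0.5, 0.7]
grip_width: 0.002
gripper_force: 0.0
```

>>> arm_command([
  [[0.0003,0,0],[0,0,0],1],
  [[0.0003,0,0],[0,0,0],1],
  [[0.0003,0,0],[0,0,0],1],
  [[0.0003,0,0],[0,0,0],1],
  [[0,0,0],[0,0,0],1],
  [[0,0,0],[0,0,0],1],
  [[0,0,0],[0,0,0],1],
  [[0,0,0],[0,0,0],1],
])

```text
time_s: 47.8
ee_pos: [0.5629, 0.2447, 0.0021]
ee_rot: [0.995, -0.096, -0.0, 0.0]
ft_force: [-0.3, -0.3, 0.1]
grip_width: 0.001
gripper_force: 0.0
```

>>> arm_command([
  [[0.0003,0,0],[0,0,0],1],
  [[0.0003,0,0],[0,0,0],1],
  [[0.0002,0,0],[0,0,0],1],
  [[0.0002,0,0],[0,0,0],1],
  [[0,0,0],[0,0,0],1],
  [[0,0,0],[0,0,0],1],
  [[0,0,0],[0,0,0],1],
  [[0,0,0],[0,0,0],1],
])

```text
time_s: 48.6
ee_pos: [0.5638, 0.2445, 0.0021]
ee_rot: [0.995, -0.096, -0.0, 0.0]
ft_force: [-4.0, 2.6, 1.3]
grip_width: 0.001
gripper_force: 1.9
```

>>> arm_command([
  [[0.0003,0,0],[0,0,0],1],
  [[0.0003,0,0],[0,0,0],1],
  [[0.0002,0,0],[0,0,0],1],
  [[0,0,0],[0,0,0],1],
  [[0,0,0],[0,0,0],1],
  [[0,0,0],[0,0,0],1],
  [[0,0,0],[0,0,0],1],
  [[0,0,0],[0,0,0],1],
])

```text
time_s: 49.4
ee_pos: [0.5647, 0.2443, 0.0021]
ee_rot: [0.995, -0.096, 0.0, 0.0]
ft_force: [-3.5, 2.2, 0.6]
grip_width: -0.002
gripper_force: 1.7
```

>>> arm_command([
  [[-0.002,0,0],[0,0,0],1],
  [[-0.01,0,0],[0,0,0],1],
  [[0,0,-0.025],[0,0,0],1],
  [[0,0,-0.045],[0,0,0],1],
  [[0,0,-0.045],[0,0,0],1],
  [[0,0,-0.02],[0,0,0],1],
  [[0,0,0],[0,0,0],1],
  [[0,0,0],[0,0,0],1],
])

```text
time_s: 50.2
ee_pos: [0.5525, 0.2467, 0.1372]
ee_rot: [0.995, -0.096, 0.0, -0.0]
ft_force: [-0.2, -0.4, 0.4]
grip_width: -0.001
gripper_force: 0.0
```

```bash
python3 bl.py; python3 - <<'E'
from fw import *
fitw(.031)
E
```

```text
[0.5521168  0.24647721 0.13642506] [ 0.73209444 -0.21419557  0.45663028]
[123 206] [171 487]
32 near 78.2048 0.55376214 at .05 0.5339239
[0.55189742 0.24634612 0.13579983] [ 0.91800469 -0.06011077 -1.12943945]
mark [356.5, 152.2] 0.58 [0.57553578 0.14637057 0.063     ]
0.62 [121 322] [177 390]
fit (np.float64(0.9558638083228247), np.float64(0.5765357765242245), np.float64(0.14437056586057498))
```

```bash
python3 -c "
from h import *
print(manip.close_job())"
```

```text
the job is handed in; nothing more can be done
None
```

I handed the job in at about 50 s of the 70 s allowed, but no verdict came back, so I don't know whether it passed. As far as the camera and wrist force show, the straightedge bears on both plungers at roughly 1–2 mm of spring travel each. The weight stands upright on its middle, let go, and the tape roll and sanding block were never touched.

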